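# Lock the turn handle into a printing block

## Task

Fit the orange turn handle to the dark printing block: lift it out of its wooden rest, feel for the slot in the block's steel plate with its T-head, push the head right through against the spring, turn it a quarter turn either way, and let the spring lift it home into the crosswise catch. Work gently, never pressing the handle or the gripper on the block with more than about 30 N. Leave the handle standing upright, locked and let go, and leave the dye jar, the brush and the small stamp where they are.

Things in the scene. Friction and masses are not known exactly. Their poses are not given: they have to be found in the camera images.
- handle: Loose T-headed turn handle, about 0.22 kg, 80 mm tall, standing upright; origin at the centre of its lower face (under the T-head), z up, x along its grip bar and T-head. It is the same after a half turn.
- handle_grip (a point): Centre of the handle's orange grip bar: 100 mm long (x), 24 mm wide (y), 28 mm high. Measured down from this point: bar underside 14 mm; wooden shaft, radius 8 mm, to 36 mm; brass collar, radius 20 mm, 36 to 42 mm; steel stem, radius 4.5 mm, 42 to 58 mm; T-head 58 to 66 mm.
- handle_head (a point): Centre of the steel T-head at the handle's foot: 36 mm long along x (parallel to the grip bar), 10 mm wide, 8 mm high; 62 mm below handle_grip.
- rest: Fixed light-wood rest, 100 x 68 x 40 mm high, origin at the centre of its underside. A 46 x 16 mm slot along its x axis goes right down; at the start the handle's collar sits on its top and the T-head hangs in the slot, 24 mm deep: lift straight up.
- block: Fixed dark wooden printing block, 140 mm (x) by 180 mm (y), on a 156 x 196 mm cradle; wood top 56 mm high. Origin: centre of its underside, z up. On it, over a rubber gasket (yields 0.1 mm per N), a steel lock plate, 90 (x) x 80 (y) x 6 mm, with a 44 x 13 mm through-slot at its centre, long side along block y.
- block_top (a point): Centre of the block's top, at the height of the steel plate's top face (66 mm). The plate was screwed on roughly: plate and slot together sit up to 10 mm to either side of this point along block x (no offset along y, no twist, does not move). This offset is not in any reading: feel for it or see it.
- block_pad (a point): Below block_top, 12 mm under the plate's top face: where a round spring pad (radius 23 mm) waits under the slot. It yields downward with 5 N at first, 0.5 N more per mm, for 14 mm. The head turns freely only with its lower face 20 to 24 mm below the plate's top face; at 24 mm the collar meets the plate. Shares the plate's offset.
- block_catch (a point): Below block_top, 10 mm under the plate's top face: height of the head's centre when locked. The catch is a channel in the plate's underside along block x, 18 mm wide, centred on the slot. Once the head is turned 90 degrees and let up, the pad lifts it in until its top is 6 mm below the plate's top face; handle_grip is then 52 mm above that face.
- jar_mid (a point): Bystander: amber dye jar with red cap, 64 mm across, 85 mm high; point at mid-height. Leave alone.
- brush_mid (a point): Bystander: brush, 160 mm long, lying on the bench; point near its middle. Leave alone.
- stamp_mid (a point): Bystander: small wooden stamp, 50 x 50 mm, 50 mm high with its grip; point at mid-height. Leave alone.
Things that resemble listed ones, but are neither listed nor needed, are in the scene too. Of the things like the handle, leave any that is pink; of the rest the smaller one is meant. Of the things shaped like the block, the wooden one is meant.

How it is judged:
By the outcome, as a careful person would: the job done as asked, in the order asked, and still so for the second after the job is handed in, with the robot touching nothing.
It also fails if it takes over 64 s, if anything falls off the work surface, if the arm or the gripper's body presses on something with over 40 N, if the wrist force passes 120 N, or if a joint passes its speed limit or range.

## Robot

A 6-joint arm with a two-finger parallel gripper is mounted at the origin on the work surface. World frame = base frame: x ahead of the robot, y to its left, z up, the work surface at z = 0. Lengths are in m, angles in rad, forces in N, time in s.
With the tool pointing down it reaches from about 0.4 to 0.825 m from the base axis. Payload 7 kg.
Tool frame: the origin (TCP) lies midway between the tips of the shut fingers; the grasp point (between the pads) lies 19 mm behind it (arm.hold_point_z is the distance from the TCP to the grasp point, in m); z points along the fingers, x is the direction in which the jaws open and shut, and the axes are right-handed (so a half turn about z gives the same grasp; the last joint's range is limited). The gripper opens to 88 mm and grips with 3 to 60 N. Pads are 19 mm wide; open, the fingers measure 130 mm over their backs; the gripper's body (78 mm by 193 mm) begins 47 mm behind the grasp point.
Start: joints at [1.542, 0.359, 0.012, 0, -1.224, -0.288], TCP at [0.21, 0.641, 0.227] pointing down, gripper open.
Joint ranges: [-3.07, 3.07], [-1.43, 2.12], [-1.02, 1.25], [-3.03, 1.67], [-3.05, -0], [-3.03, 3.03]. Speed limits (rad/s): [2.39, 2.39, 3.01, 3.14, 3.14, 3.14].

## Interface

Orientations are given as [roll, pitch, yaw] about the fixed x, y, z axes, in that order (R = Rz(yaw) Ry(pitch) Rx(roll)).
In Python, from station import readout, viewer, job, arm gives the robot as it stands.
- The arm moves only by the tool apply_moves, never from a script. Its argument "deltas" is text: rows parted by semicolons, each of 4 numbers parted by spaces: the shift along the tool's x, y, z in cm, then the turn about the tool's z in rad. A call has 1 to 10 rows; each row shifts and turns the commanded pose from where the row before left it, along the tool's axes as they then stand; what a row does not reach is not made up. A row lasts 1/8 s, in which the tool goes at most 62.5 mm and 10.7 degrees, less where a joint would pass 70% of its speed; a pose out of reach is approached as far as the arm can. A call is refused whole if a number of a shift passes 6.25 or a number of a turn 0.188, either way. A call with a gripper value outside its range is refused whole. "gripper" is the closure, from -1 (fully open) to 1 (shut), so that 0 is half open, set as the call begins (left out, the last holds). The fingers move at their own pace and stop on an object; "squeeze" is the grip in N (left out, the last holds). Time passes only in rows, so rows that do not move let the fingers close. It gives the time, the measured TCP pose, the force and the opening at its end, in the units of the state.
- readout.get_state(): the state, without advancing time (a new reading comes with each control period).
- viewer.grab_frame(name): name is "scene" or "side" or "wrist"; returns a dict with "image" (400x640x3 uint8, red, green, blue), "camera_matrix" (3x3 intrinsics, pixels), "cam_to_world" (4x4, takes a point from camera to world coordinates). Camera axes: x right, y up, looking along -z (the intrinsics and any distortion apply to the point x, -y, -z); pixel columns grow to the right and rows downward; lengths in m; the calibration is good to about 2 mm. A picture is of the moment at which its call begins. There is no depth.
- job.job_done(): hands the job in, once; it reports no verdict.
Trained networks look in the newest picture that a camera, given by its name, has taken for a name from the list of things; names that differ only in an ending like _2 or _b are one class to them, and where a whole thing is asked for, a point or a joint stands for the part that bears it (a point fixed in the world has none). Each returns a list of dicts, best first, with "conf" (0 to 1); they miss things now and then, are a little off and sometimes report something else, mostly with a low value. They report only what shows in the picture. A call takes as long as a camera call. They do not tell look-alikes from the thing itself.
- viewer.silhouettes(camera, query): "region" (400x640 bool, what is visible of it) and "extent" ([left, top, width, height] in pixels, round what is visible of it).
The state is a dict: "t": time; "q": joint angles; "qd": joint speeds; "joint_efforts": joint torques, N m; "eef_pos": TCP position; "ee_rot": TCP orientation; "force": force on the tool from outside, world axes, zero at the start; "moment": the same for the moment, N m; "width": finger opening in m.
Only numpy, scipy, OpenCV 4.12 (cv2) and the standard library are available. Lean on these libraries where they do the work, as an engineer would, in place of code of your own. Each camera call takes 0.05 s, during which the arm holds its last target.

## Working session

There is one attempt and no reset: what is moved stays moved. The work goes in short steps, Python scripts to look and compute and a tool call to move; the robot and the scene stay as the last step left them, time stands still between calls to the robot, and variables do not carry over. Pictures are saved under pics/ and viewed, and the job is handed in when it is done.

Besides the shell and the picture viewer there is one more tool, called after "Emit:" by a JSON object that holds its "op" and its "data". apply_moves: Moves the arm, as the interface text tells. Its arguments: {"type":"object","properties":{"deltas":{"type":"string"},"gripper":{"type":"number"},"squeeze":{"type":"number"}},"required":["deltas"]}

```bash
mkdir -p pics; ls
python3 - <<'E'
from station import readout, viewer, job, arm
import cv2
print(readout.get_state()); print(arm.hold_point_z)
for n in ("scene","side","wrist"):
    f=viewer.grab_frame(n); cv2.imwrite(f"pics/{n}0.png",f["image"][:,:,::-1]); print(n,f["camera_matrix"],f["cam_to_world"])
E
```

```text
pics
{'t': 0.0, 'q': array([ 1.54211815e+00,  3.59392752e-01,  1.10472743e-02, -3.32095997e-04,
       -1.22409699e+00, -2.88117391e-01]), 'qd': array([ 0.00117005,  0.00064662,  0.00014428, -0.0008608 , -0.00038386,
        0.00022637]), 'joint_efforts': array([ 7.31876244e-04, -5.82722676e+01,  2.93048984e+01,  6.99690118e+00,
        7.00510878e-03, -1.74358020e-04]), 'eef_pos': array([0.21014666, 0.64093555, 0.22561711]), 'ee_rot': array([-3.14142418e+00, -1.66700516e-03, -1.88770513e+00]), 'force': array([ 0.39575647, -0.11469289, -0.48893394]), 'moment': array([ 0.00482039,  0.01685593, -0.04020329]), 'width': 0.08791847592250775}
0.0188
scene [[514.19439749   0.         311.64004591]
 [  0.         514.19439749 195.36151212]
 [  0.           0.           1.        ]] [[-0.49951559 -0.71461416  0.48970478  1.13688974]
 [ 0.86624565 -0.40541093  0.29199392  0.36400371]
 [-0.01013132  0.57006015  0.82154049  1.13072728]
 [ 0.          0.          0.          1.        ]]
side [[408.44295721   0.         310.35086927]
 [  0.         408.44295721 200.38489077]
 [  0.           0.           1.        ]] [[ 0.98520475  0.07262306 -0.15523365  0.32344125]
 [-0.17106381  0.47182754 -0.86493696 -1.02481864]
 [ 0.01042914  0.87869486  0.47726991  0.63015346]
 [ 0.          0.          0.          1.        ]]
wrist [[326.99917512   0.         324.31796599]
 [  0.         326.99917512 202.7442758 ]
 [  0.           0.           1.        ]] [[-0.31094385  0.90506889  0.29011073  0.2886656 ]
 [-0.95042769 -0.2964466  -0.09384363  0.61429862]
 [ 0.00106739 -0.30490937  0.95238077  0.38331815]
 [ 0.          0.          0.          1.        ]]
```

View pics/scene0.png

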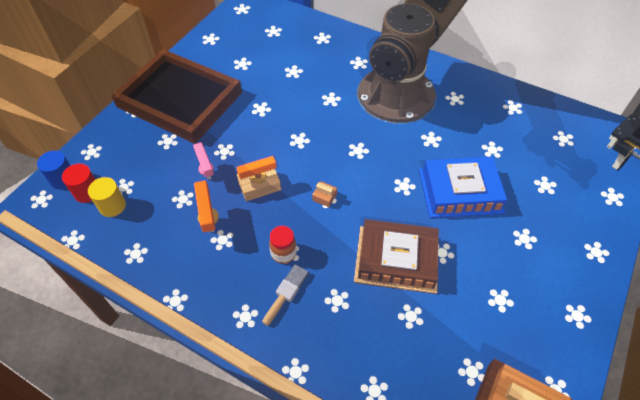

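View pics/side0.png

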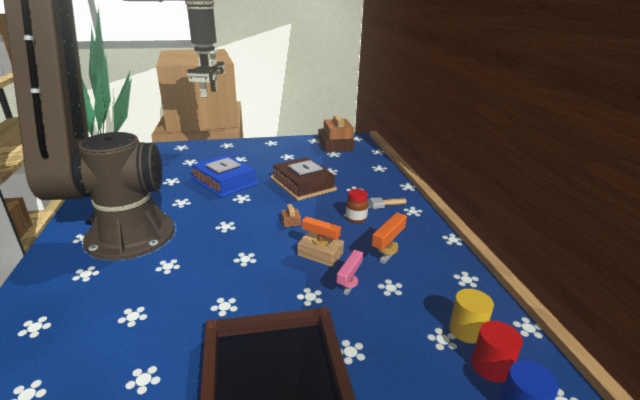

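View pics/wrist0.png

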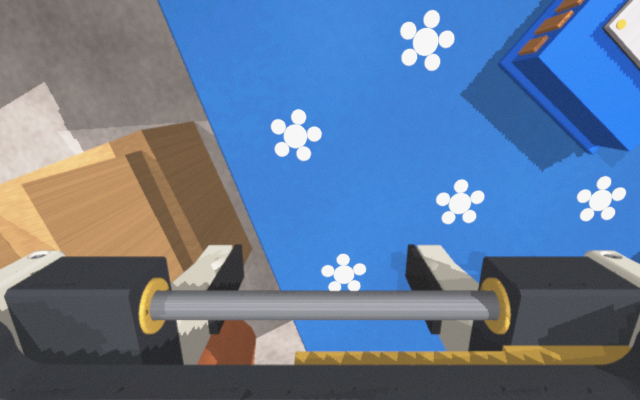

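Handle candidates in the scene view are orange in the rest at (257,168), larger orange lying at (205,205), and pink at (203,160). The orange one standing in the rest fits. Block candidates are dark wood at (398,255) and blue at (463,187); the wooden one fits. I'll confirm both in a crop and run the networks.

Run:
```python
from station import readout, viewer, job, arm
import cv2,numpy as np
fs={}
for n in ("scene","side"):
    f=viewer.grab_frame(n); fs[n]=f
    sv=dict(image=f["image"],K=f["camera_matrix"],T=f["cam_to_world"])
    for q in ("handle","rest","block","handle_grip","stamp_mid","jar_mid"):
        for i,r in enumerate(viewer.silhouettes(n,q)[:4]):
            print(n,q,round(r["conf"],2),r["extent"],r["region"].sum())
            sv[f"{q}_{i}"]=r["region"]
    np.savez(f"f_{n}.npz",**sv)
a=fs["scene"]["image"][130:300,180:450]; 
b=fs["side"]["image"][140:300,260:420]
cv2.imwrite("pics/c1.png",cv2.resize(a,(800,504),interpolation=cv2.INTER_CUBIC)[:,:,::-1])
cv2.imwrite("pics/c2.png",cv2.resize(b,(600,600),interpolation=cv2.INTER_CUBIC)[:,:,::-1])
```

```text
scene handle 0.73 [235.9, 155.7, 39.7, 30.1] 656
scene handle 0.59 [196.0, 181.5, 24.5, 50.8] 770
scene rest 0.73 [237.8, 170.2, 43.8, 29.8] 783
scene rest 0.28 [310.1, 180.6, 28.4, 23.8] 438
scene block 0.77 [355.3, 217.0, 83.2, 76.6] 5203
scene block 0.73 [418.7, 157.0, 91.4, 60.9] 4419
scene handle_grip 0.93 [236.4, 157.6, 41.1, 22.8] 581
scene handle_grip 0.93 [193.4, 144.3, 16.7, 32.4] 341
scene handle_grip 0.9 [193.8, 179.5, 22.6, 52.6] 773
scene handle_grip 0.17 [269.9, 226.2, 29.2, 36.3] 854
scene jar_mid 0.97 [269.6, 224.9, 27.2, 36.6] 879
side handle 0.88 [337.7, 252.3, 25.1, 42.0] 643
side handle 0.76 [372.0, 212.1, 35.3, 54.9] 890
side handle 0.63 [305.1, 215.9, 36.6, 27.5] 685
side rest 0.8 [293.1, 233.2, 53.0, 34.6] 1031
side block 0.93 [193.3, 155.2, 64.7, 43.3] 1835
side block 0.77 [275.5, 156.7, 60.1, 41.7] 1906
side handle_grip 0.97 [338.5, 250.0, 21.8, 43.8] 616
side handle_grip 0.82 [302.5, 217.5, 42.1, 28.2] 684
side handle_grip 0.61 [373.8, 214.6, 31.8, 51.5] 954
side stamp_mid 0.77 [283.7, 207.5, 14.7, 18.5] 301
side jar_mid 0.91 [345.5, 189.4, 25.6, 32.6] 662
```

View pics/c1.png

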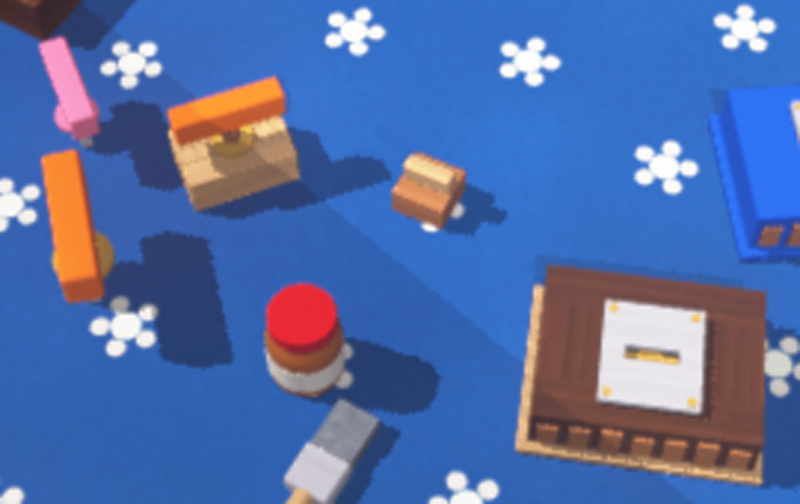

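View pics/c2.png

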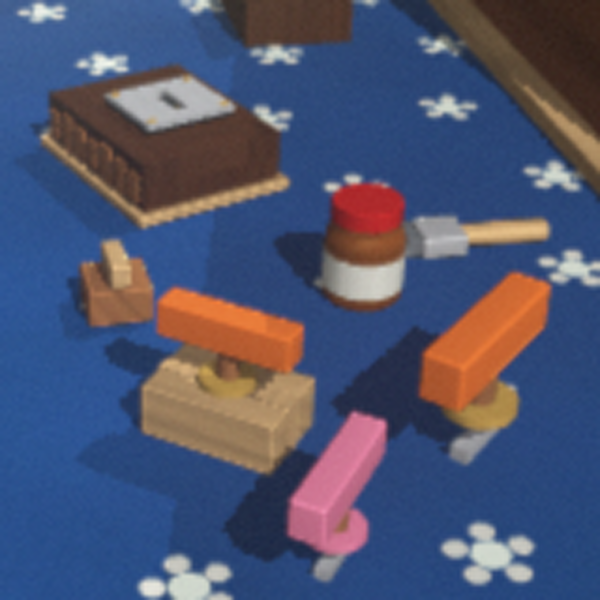

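The crops confirm both: the smaller orange handle stands with its collar on the rest, and the dark wooden block has the plate and slot. Next I fit their poses.

```bash
cat > h.py <<'E'
import numpy as np,cv2
from scipy.optimize import minimize
def proj(P,K,T):
    P=np.atleast_2d(P); c=(P-T[:3,3])@T[:3,:3]
    x=np.c_[c[:,0],-c[:,1],-c[:,2]]; u=x@K.T
    return u[:,:2]/u[:,2:]
def ray(px,K,T,z):
    d=np.linalg.inv(K)@np.r_[px,1]; d=T[:3,:3]@np.array([d[0],-d[1],-d[2]])
    o=T[:3,3]; return o+d*(z-o[2])/d[2]
def box(x,y,yaw,lx,ly,z0,z1):
    s=np.array([[a*lx/2,b*ly/2] for a in(-1,1) for b in(-1,1)])
    R=np.array([[np.cos(yaw),-np.sin(yaw)],[np.sin(yaw),np.cos(yaw)]])
    p=s@R.T+[x,y]
    return np.vstack([np.c_[p,np.full(4,z)] for z in(z0,z1)])
S=8
def hullmask(pts,off,shape):
    h=cv2.convexHull(((pts-off+0.5)*S).astype(np.float32))
    m=np.zeros((shape[0]*S,shape[1]*S),np.uint8); cv2.fillConvexPoly(m,np.round(h).astype(np.int32),1)
    return cv2.resize(m.astype(np.float32),(shape[1],shape[0]),interpolation=cv2.INTER_AREA)
def fit(views,dims,p0):
    # views: list (mask_crop float, off(x,y), K,T)
    def cost(p):
        c=0
        for m,off,K,T in views:
            h=hullmask(proj(box(*p,*dims),K,T),np.array(off),m.shape)
            c+=np.abs(h-m).sum()/m.sum()
        return c
    best=None
    s=np.array([[0,0,0],[.02,0,0],[0,.02,0],[0,0,.2]])
    for k in range(4):
        r=minimize(cost,p0,method="Nelder-Mead",options=dict(initial_simplex=p0+s/(2**k),xatol=1e-5,fatol=1e-4)); p0=r.x
    return r.x,r.fun
E
cat > p.py <<'E'
from h import *
V={n:np.load(f"f_{n}.npz") for n in("scene","side")}
def crop(m,e): x,y,w,h=e; return m[y:y+h,x:x+w].astype(np.float32)
def hsv(n): return cv2.cvtColor(V[n]["image"],cv2.COLOR_RGB2HSV)
def views(specs,f):
    o=[]
    for n,e in specs:
        m=crop(f(n,hsv(n)),e); lab=cv2.connectedComponentsWithStats(m.astype(np.uint8))
        k=1+np.argmax(lab[2][1:,4]); m=(lab[1]==k).astype(np.float32)
        cv2.imwrite(f"pics/m_{n}_{e[0]}.png",cv2.resize(m*255,None,fx=6,fy=6))
        o.append((m,e[:2],V[n]["K"],V[n]["T"])); print(n,m.sum())
    return o
org=lambda n,h:(h[...,0]<14)&(h[...,1]>190)&(h[...,2]>140)
sp=[("scene",(228,148,60,45)),("side",(295,208,60,40))]
vs=views(sp,org)
p0=np.r_[ray((257,168),V["scene"]["K"],V["scene"]["T"],.09)[:2]]
for yaw in(0,.8,1.6,2.4): print(fit(vs,(.1,.024,.068,.096),np.r_[p0,yaw]))
for v in vs: print("single",fit([v],(.1,.024,.068,.096),np.r_[p0,.0]), )
# plate
pl=lambda n,h:(h[...,1]<70)&(h[...,2]>110)
vs=views([("scene",(370,222,60,56)),("side",(285,155,40,28))],pl)
vs=[(cv2.morphologyEx(np.pad(v[0],8),cv2.MORPH_CLOSE,np.ones((7,7)))[8:-8,8:-8],)+v[1:] for v in vs]
p0=ray((400,251),V["scene"]["K"],V["scene"]["T"],.066)[:2]
for yaw in(0,.5,1,1.5): print("plate",fit(vs,(.09,.08,.060,.066),np.r_[p0,yaw]))
for v in vs: print("single",fit([v],(.09,.08,.060,.066),np.r_[p0,0.5]))
E
python3 p.py
```

```text
scene 98.0
side 77.0
(array([ 0.34836517, -0.18914774,  1.45555556]), np.float64(2.0))
(array([ 0.54503184, -0.37248108,  2.24444444]), np.float64(2.0))
(array([ 0.54624937, -0.15761499,  1.29575564]), np.float64(8.4563570022583))
(array([ 0.54803358, -0.15841148,  1.2880236 ]), np.float64(8.446921348571777))
single (array([ 0.51169851, -0.30359219,  0.73333333]), np.float64(1.0))
single (array([ 0.64930482, -0.17284459, -0.80775034]), np.float64(1.0))
scene 1210.0
side 297.0
plate (array([0.53188472, 0.24334924, 0.37337154]), np.float64(0.17970241606235504))
plate (array([0.53225404, 0.24343557, 0.35592742]), np.float64(0.17622444033622742))
plate (array([0.53246496, 0.2428495 , 0.363333  ]), np.float64(0.17841336131095886))
plate (array([0.5317964 , 0.24374453, 2.0029449 ]), np.float64(0.3684126138687134))
single (array([0.53211187, 0.24096526, 0.37331052]), np.float64(0.06026267260313034))
single (array([0.53204908, 0.24621649, 0.37216109]), np.float64(0.07918689399957657))[ WARN:0@1.319] global loadsave.cpp:1063 imwrite_ Unsupported depth image for selected encoder is fallbacked to CV_8U.
```

```bash
sed -i 's/^org=.*/org=lambda n,h:(h[...,0]<16)\&(h[...,1]>205)\&(h[...,2]>120)/' p.py
python3 - <<'E'
import numpy as np,cv2
for n,pts in(("scene",[(257,164),(257,170),(245,168),(270,163),(258,178),(262,190)]),("side",[(320,228),(310,225),(335,235),(321,222),(320,250)])):
    h=cv2.cvtColor(np.load(f"f_{n}.npz")["image"],cv2.COLOR_RGB2HSV)
    for p in pts: print(n,p,h[p[1],p[0]])
E
python3 p.py | head -8
```

```text
scene (257, 164) [ 16 203 254]
scene (257, 170) [  9 189 194]
scene (245, 168) [ 13 205 249]
scene (270, 163) [ 13 200 249]
scene (258, 178) [ 13 130 133]
scene (262, 190) [ 11  97 131]
side (320, 228) [ 10 186 185]
side (310, 225) [ 10 184 184]
side (335, 235) [ 10 190 188]
side (321, 222) [ 11 187 231]
side (320, 250) [ 16 103 175]
scene 4.0[ WARN:0@1.007] global loadsave.cpp:1063 imwrite_ Unsupported depth image for selected encoder is fallbacked to CV_8U.
Traceback (most recent call last):
  File "p.py", line 15, in <module>
    vs=views(sp,org)
  File "p.py", line 9, in views
    k=1+np.argmax(lab[2][1:,4]); m=(lab[1]==k).astype(np.float32)
        ~~~~~~~~~^^^^^^^^^^^^^^
ValueError: attempt to get argmax of an empty sequence
```

```bash
sed -i 's/^org=.*/org=lambda n,h:(h[...,0]<20)\&(h[...,1]>158)\&(h[...,2]>140)/' p.py
sed -i 's/m\*255,None/(m*255).astype(np.uint8),None/' p.py
python3 p.py | head -8
```

```text
scene 475.0
side 491.0
(array([ 0.50523442, -0.17678493, -0.68510243]), np.float64(0.38288724422454834))
(array([ 0.50481254, -0.17645625, -0.64271795]), np.float64(0.38579559326171875))
(array([ 0.5048927 , -0.17655976,  2.44285364]), np.float64(0.38219887018203735))
(array([ 0.50529641, -0.17620304,  2.46959124]), np.float64(0.3838514983654022))
single (array([ 0.50627589, -0.17733357, -0.64976671]), np.float64(0.17289473116397858))
single (array([ 0.50276767, -0.17376266, -0.75235215]), np.float64(0.17352978885173798))
```

View pics/m_scene_228.png

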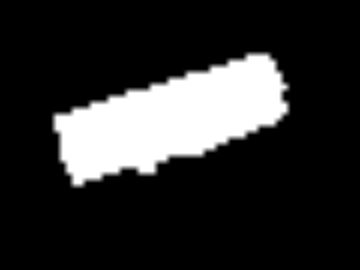

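Emit:
{"op": "apply_moves", "data": {"deltas": "2 -1.6 0 0;4.3 -3.3 0 0;4.3 -3.3 0 0;4.3 -3.3 0 0;4.3 -3.3 0 0;4.3 -3.3 0 0;4.3 -3.3 0 0;4.3 -3.3 0 0;4.3 -3.3 0 0;4.3 -3.3 0 0"}}

```text
t: 2.1
eef_pos: [0.3812, 0.1556, 0.2271]
ee_rot: [-3.141, 0.001, -1.887]
force: [1.7, 0.4, -0.0]
width: 0.0878
```

Emit:
{"op": "apply_moves", "data": {"deltas": "4.3 -3.3 0 0;4.3 -3.3 0 0;4.3 -3.3 0 0;4.3 -3.3 0 0;4.3 -3.3 0 0;4 -3.3 0 0;2 -2.4 0 0;0 0 0 0.176;0 0 0 0.176;0 0 0 0"}}

```text
t: 3.35
eef_pos: [0.5062, -0.1735, 0.2266]
ee_rot: [-3.142, -0.0, -2.239]
force: [-0.6, 0.0, 0.9]
width: 0.0877
```

Run:
```python
from station import readout, viewer
import cv2,numpy as np
s=readout.get_state(); print(s["t"],s["eef_pos"],s["ee_rot"],s["q"],s["force"])
f=viewer.grab_frame("wrist"); cv2.imwrite("pics/wrist1.png",f["image"][:,:,::-1]); np.savez("f_wrist.npz",image=f["image"],K=f["camera_matrix"],T=f["cam_to_world"])
```

```text
3.35 [ 0.5061503  -0.17351672  0.22657284] [-3.14158955e+00 -1.93013238e-05 -2.23875878e+00] [ 3.63694516e-02  1.28360966e-01 -2.95900702e-01  1.83456810e-05
 -1.14654479e+00  8.66456873e-01] [-0.57939758  0.030874    0.91734603]
```

View pics/wrist1.png

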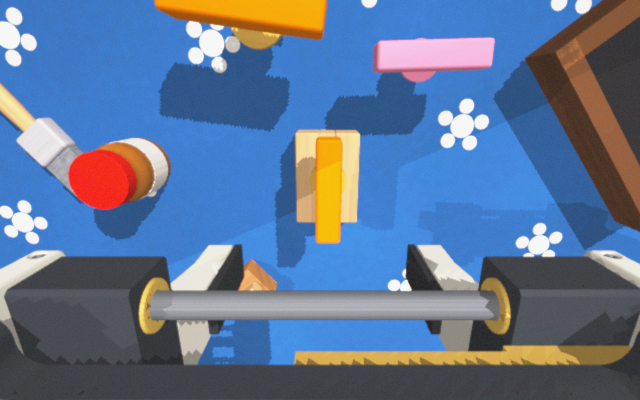

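The bar sits at about (328,190) and nearly vertical, aligned with the tool. The jar is at left and the stamp at (258,278), just below the bar. Fitting more precisely.

```bash
cat > p2.py <<'E'
from h import *
v=np.load("f_wrist.npz"); h=cv2.cvtColor(v["image"],cv2.COLOR_RGB2HSV)
for p in[(328,190),(328,150),(318,200),(338,235),(310,180),(328,134)]: print(p,h[p[1],p[0]])
m=(h[...,0]<22)&(h[...,1]>170)&(h[...,2]>140)
x,y,w,hh=295,125,70,130
c=m[y:y+hh,x:x+w].astype(np.float32); print(c.sum())
cv2.imwrite("pics/mw.png",cv2.resize((c*255).astype(np.uint8),None,fx=4,fy=4))
p,f=fit([(c,(x,y),v["K"],v["T"])],(.1,.024,.068,.096),np.array([.505,-.1765,-.67])); print(p,f)
im=cv2.resize(v["image"][100:260,240:420],None,fx=4,fy=4)[:,:,::-1].copy()
q=cv2.convexHull(proj(box(*p,.1,.024,.068,.096),v["K"],v["T"]).astype(np.float32))
cv2.polylines(im,[np.int32((q-[240,100]+.5)*4)],True,(255,0,255),1)
for lx,ly,z in((.1,.068,.04),):
    q=cv2.convexHull(proj(box(*p,lx,ly,z,z),v["K"],v["T"]).astype(np.float32)); cv2.polylines(im,[np.int32((q-[240,100]+.5)*4)],True,(0,255,0),1)
cv2.imwrite("pics/ow.png",im[:600])
E
python3 p2.py
```

```text
(328, 190) [ 23 245 247]
(328, 150) [ 20 245 247]
(318, 200) [ 22 245 247]
(338, 235) [ 22 245 247]
(310, 180) [ 19 158 186]
(328, 134) [ 23  87 245]
1067.0
[ 0.56370328 -0.22185826 -0.61238253] 0.7204779982566833
```

View pics/ow.png

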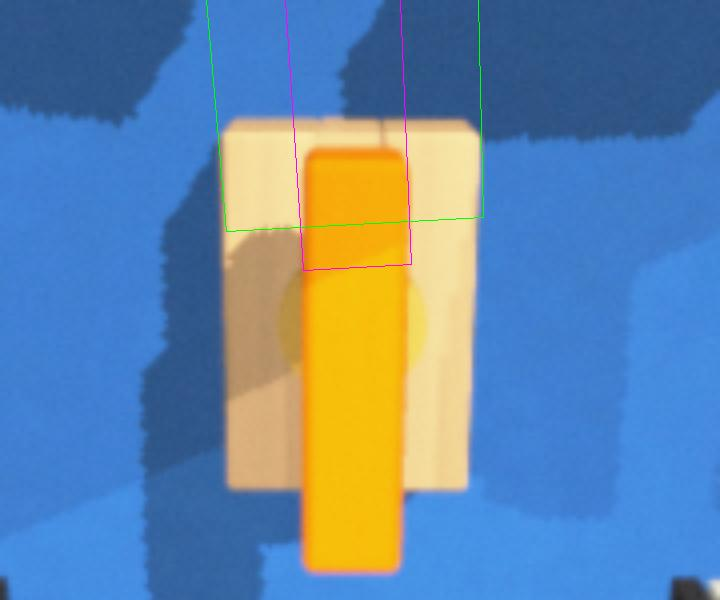

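```bash
sed -i 's/^m=.*/m=(h[...,0]<28)\&(h[...,1]>200)\&(h[...,2]>190)/' p2.py; python3 p2.py|tail -2
sed 's/(h\[...,1\]>158)/(h[...,1]>150)/' p.py >/dev/null
```

```text
2584.0
[ 0.50219576 -0.17576981 -0.68386738] 0.10320723801851273
```

View pics/ow.png

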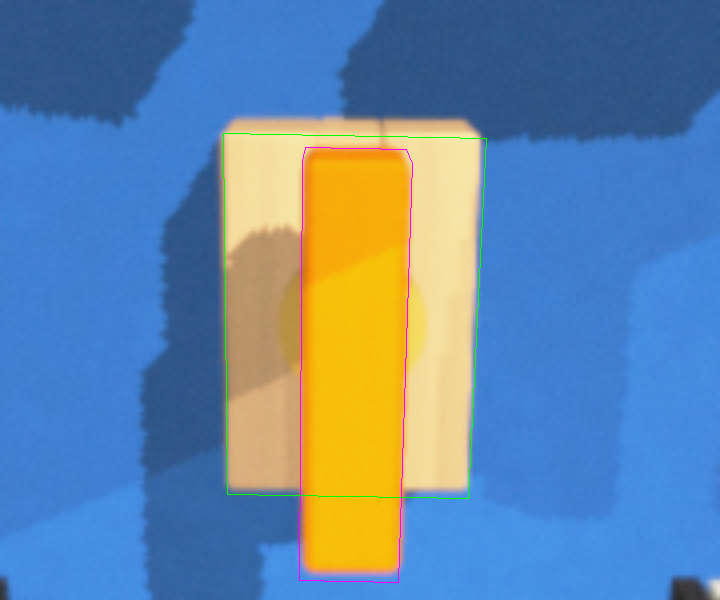

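Run:
```python
from h import *
v=np.load("f_wrist.npz"); w=np.load("f_side.npz"); s=np.load("f_scene.npz")
print(ray((258,278),v["K"],v["T"],.03),ray((291,217),w["K"],w["T"],.025),ray((324,194),s["K"],s["T"],.025))
print(proj([[.502,-.176,.082]],w["K"],w["T"]))
st=ray((291,217),w["K"],w["T"],.025)[:2]-[.503,-.176]
y=-2.239; print(st@[np.cos(y),np.sin(y)],st@[np.sin(y),-np.cos(y)])
```

```text
[ 0.45599221 -0.03161193  0.03      ] [ 0.44789125 -0.0185861   0.025     ] [ 0.45803318 -0.00298159  0.025     ]
[[320.32659791 227.5993087 ]]
-0.08941571013579121 0.1407868681290188
```

Stamp is 140 mm away along tool y, so it's clear. Descend with the jaws partly closed.

Emit:
{"op": "apply_moves", "data": {"deltas": "0.4 0.1 2 0;0 0 4 0;0 0 4 0;0 0 3 0;0 0 2 0;0 0 1 0;0 0 0 0", "gripper": -0.3}}

```text
t: 4.28
eef_pos: [0.5029, -0.1758, 0.0664]
ee_rot: [3.141, -0.001, -2.238]
force: [-0.2, 0.2, -0.1]
width: 0.0566
```

Run:
```python
from station import readout, viewer
import cv2,numpy as np
s=readout.get_state(); print(s["t"],s["eef_pos"],s["ee_rot"],s["width"])
f=viewer.grab_frame("wrist"); cv2.imwrite("pics/wrist2.png",f["image"][:,:,::-1])
f=viewer.grab_frame("side"); cv2.imwrite("pics/side2.png",cv2.resize(f["image"][160:300,240:420],None,fx=4,fy=4)[:,:,::-1])
```

```text
4.275 [ 0.50285409 -0.17577829  0.06639831] [ 3.14109155e+00 -5.08985633e-04 -2.23764721e+00] 0.05659263333951147
```

View pics/wrist2.png

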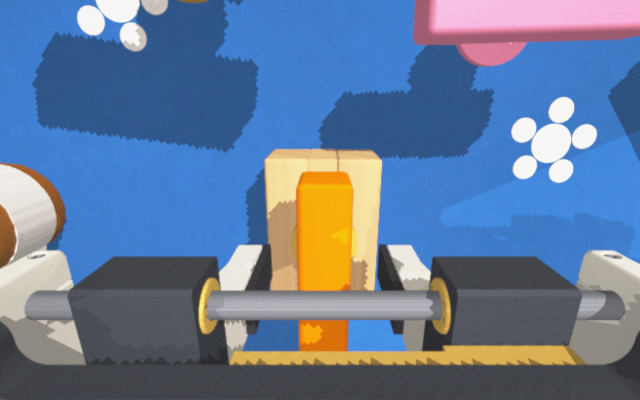

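View pics/side2.png

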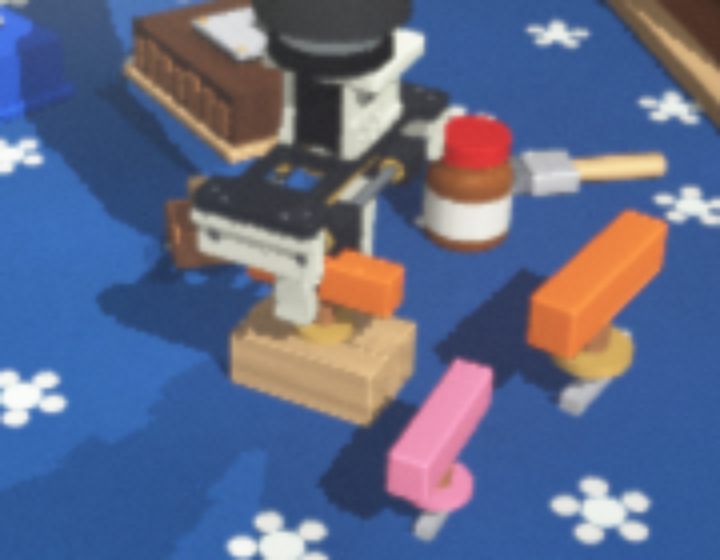

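The bar is centred between the jaws (columns 298–352, midpoint 325). Go down 3 mm more and close.

Emit:
{"op": "apply_moves", "data": {"deltas": "0 0 0.3 0;0 0 0 0"}}

```text
t: 4.62
eef_pos: [0.5031, -0.1758, 0.0639]
ee_rot: [-3.141, 0.0, -2.239]
force: [0.8, -0.3, 1.3]
width: 0.057
```

Emit:
{"op": "apply_moves", "data": {"deltas": "0 0 0 0;0 0 0 0;0 0 0 0;0 0 0 0;0 0 0 0;0 0 0 0", "gripper": 1, "squeeze": 35}}

```text
t: 5.38
eef_pos: [0.503, -0.1758, 0.0636]
ee_rot: [-3.142, 0.0, -2.24]
force: [0.2, -0.2, 0.0]
width: 0.0237
```

Run:
```python
from station import readout
s=readout.get_state(); print(s["t"],s["eef_pos"],s["ee_rot"],s["width"],s["force"],s["moment"])
```

```text
5.375 [ 0.50300484 -0.17583967  0.06356754] [-3.14152909e+00  4.70907624e-05 -2.23953308e+00] 0.023713841051083893 [ 0.23876961 -0.20096621  0.02978444] [ 0.15256204 -0.01797011 -0.04112664]
```

Emit:
{"op": "apply_moves", "data": {"deltas": "0 0 -0.5 0;0 0 -1 0;0 0 -1.5 0;0 0 -3 0;0 0 -4 0;0 0 -3 0;0 0 0 0"}}

```text
t: 6.25
eef_pos: [0.5046, -0.176, 0.1973]
ee_rot: [-3.136, 0.004, -2.239]
force: [0.1, -0.7, -3.4]
width: 0.024
```

Run:
```python
from station import readout, viewer
import cv2,numpy as np
s=readout.get_state(); print(s["t"],s["eef_pos"],s["ee_rot"],s["width"],s["force"],s["moment"],s["q"])
f=viewer.grab_frame("wrist"); cv2.imwrite("pics/wrist3.png",f["image"][:,:,::-1]); np.savez("f_wrist3.npz",image=f["image"],K=f["camera_matrix"],T=f["cam_to_world"])
f=viewer.grab_frame("side"); cv2.imwrite("pics/side3.png",cv2.resize(f["image"][130:290,240:420],None,fx=4,fy=4,interpolation=2)[:600,:,::-1])
f=viewer.grab_frame("scene"); cv2.imwrite("pics/scene3.png",cv2.resize(f["image"][100:250,180:380],None,fx=4,fy=4,interpolation=2)[:600,:,::-1])
```

```text
6.25 [ 0.50455562 -0.17603722  0.19729357] [-3.13642235  0.00359661 -2.23931281] 0.024005745720445903 [ 0.10410591 -0.74392487 -3.36556741] [ 0.09306089 -0.03438899  0.01919703] [ 3.18596043e-02  1.46018300e-01 -3.45450975e-01  6.62770566e-04
 -1.07305591e+00  8.70096331e-01]
```

View pics/wrist3.png

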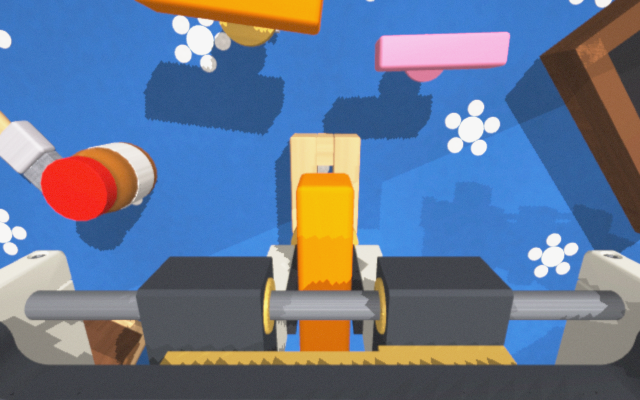

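View pics/side3.png

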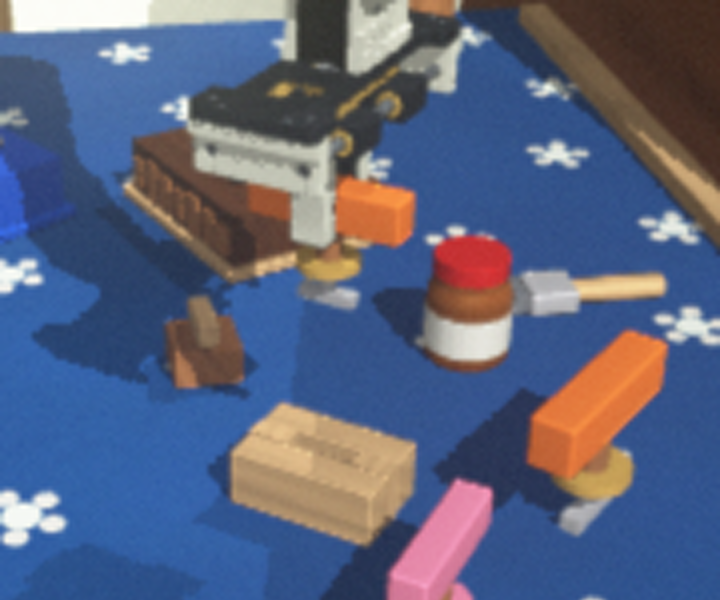

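View pics/scene3.png

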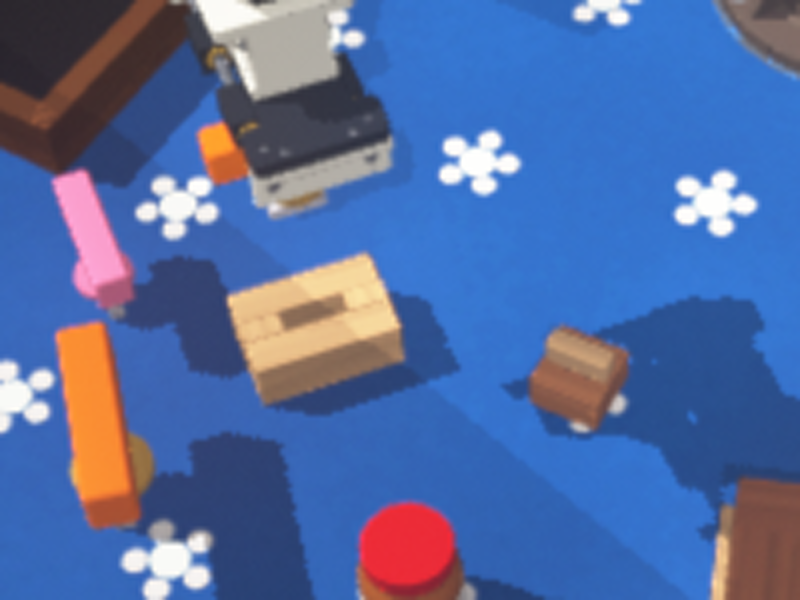

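Run:
```python
from h import *
v=np.load("f_wrist3.npz")
pos=np.array([.5046,-.1760,.1973]); y=-2.2393
ty=np.array([np.sin(y),-np.cos(y)])
im=cv2.resize(v["image"][150:250,270:380],None,fx=6,fy=6,interpolation=2)[:,:,::-1].copy()
for o,c in((-.004,(0,0,255)),(0,(0,255,0)),(.004,(255,0,0))):
    x=pos[:2]+ty*o
    z=pos[2]+.0188
    q=cv2.convexHull(proj(box(*x,y+np.pi/2,.1,.024,z-.014,z+.014),v["K"],v["T"]).astype(np.float32))
    cv2.polylines(im,[np.int32((q-[270,150]+.5)*6)],True,c,1)
cv2.imwrite("pics/o3.png",im)
```

```text
(no output)
```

View pics/o3.png

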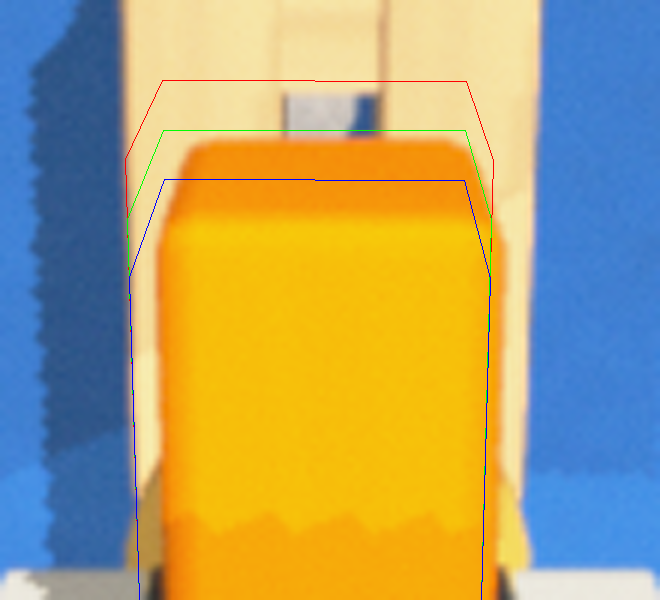

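```bash
cat > ov.py <<'E'
from h import *
from station import readout, viewer
import sys
def model(pos,yaw,dy=0,dz=0):
    # handle outline pts given TCP; returns list of hull point sets
    ty=np.array([np.sin(yaw),-np.cos(yaw)]); x=pos[:2]+ty*dy; g=pos[2]+.0188+dz; b=yaw+np.pi/2
    a=np.linspace(0,2*np.pi,40)
    cyl=lambda r,z0,z1:np.vstack([np.c_[x[0]+r*np.cos(a),x[1]+r*np.sin(a),np.full(40,z)] for z in(z0,z1)])
    return [box(*x,b,.1,.024,g-.014,g+.014),cyl(.020,g-.042,g-.036),cyl(.0045,g-.058,g-.042),box(*x,b,.036,.010,g-.066,g-.058)]
def draw(f,sets,name,c,k,w=(.0,0)):
    K,T=f["camera_matrix"],f["cam_to_world"]; x0,y0,x1,y1=c
    im=cv2.resize(f["image"][y0:y1,x0:x1],None,fx=k,fy=k,interpolation=2)[:,:,::-1].copy()
    for s,col in sets:
        q=cv2.convexHull(proj(s,K,T).astype(np.float32)); cv2.polylines(im,[np.int32((q-[x0,y0]+.5)*k)],True,col,1)
    cv2.imwrite(name,im)
E
python3 - <<'E'
from ov import *
s=readout.get_state()
M=[(m,(255,0,255)) for m in model(s["eef_pos"],s["ee_rot"][2])]
print(s["eef_pos"])
draw(viewer.grab_frame("side"),M,"pics/s4.png",(290,160,350,215),10)
draw(viewer.grab_frame("scene"),M,"pics/s5.png",(225,100,285,160),10)
E
```

```text
[ 0.50224209 -0.1757015   0.19316708]
```

View pics/s4.png

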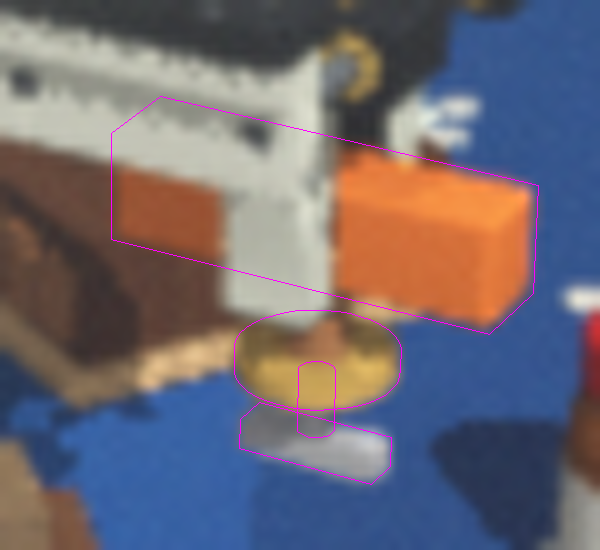

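View pics/s5.png

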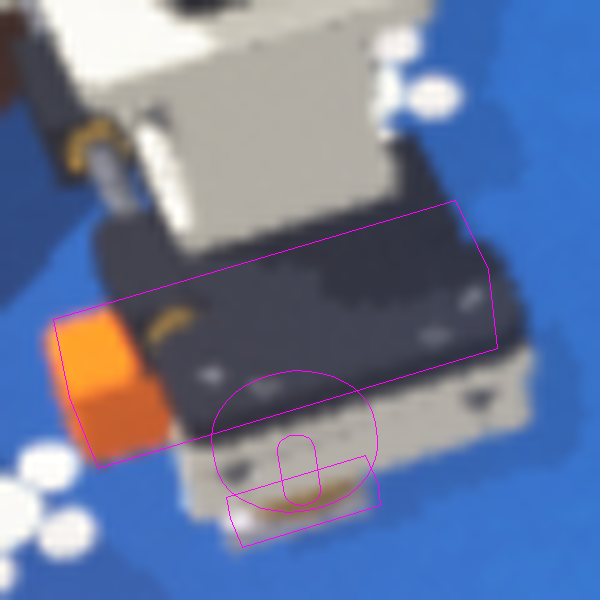

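The model overlay matches the held handle within about 1 mm. Moving to hover near the block.

Emit:
{"op": "apply_moves", "data": {"deltas": "-2 1.6 0 0;-4.3 3.3 0 0;-4.3 3.3 0 0;-4.3 3.3 0 0;-4.3 3.3 0 0;-4.3 3.3 0 0;-4.3 3.3 0 0;-4.3 3.3 0 0;-4.3 3.3 0 0;-2 1.7 0 0"}}

```text
t: 7.75
eef_pos: [0.5075, 0.3119, 0.1922]
ee_rot: [3.141, -0.002, -2.238]
force: [0.5, -1.8, -2.4]
width: 0.0235
```

Emit:
{"op": "apply_moves", "data": {"deltas": "0 0 0 0.179;0 0 0 0.179;0 0 0 0.179;0 0 0 0;0 0 0 0"}}

```text
t: 8.38
eef_pos: [0.5079, 0.3092, 0.1932]
ee_rot: [-3.141, -0.001, -2.773]
force: [-0.4, -1.0, -2.4]
width: 0.0239
```

Run:
```python
from ov import *
s=readout.get_state(); print(s["t"],s["eef_pos"],s["ee_rot"],s["q"],s["force"],s["moment"])
f=viewer.grab_frame("wrist"); cv2.imwrite("pics/wrist6.png",f["image"][:,:,::-1]); np.savez("f_wrist6.npz",image=f["image"],K=f["camera_matrix"],T=f["cam_to_world"])
```

```text
8.375 [0.50792204 0.30919405 0.19317218] [-3.14123525e+00 -7.36313712e-04 -2.77292681e+00] [ 8.75218969e-01  2.51915419e-01 -2.18645587e-01 -5.01442993e-05
 -1.10105257e+00 -5.06530276e-01] [-0.38495055 -0.98021624 -2.36469918] [ 0.08683148 -0.06021849  0.00233596]
```

View pics/wrist6.png

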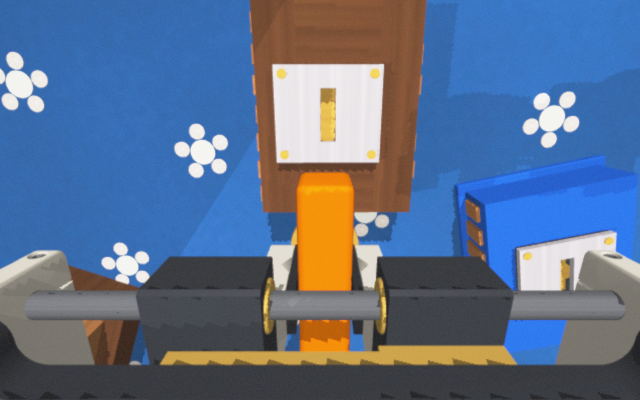

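```bash
cat > p6.py <<'E'
from h import *
v=np.load("f_wrist6.npz"); h=cv2.cvtColor(v["image"],cv2.COLOR_RGB2HSV)
x,y,w,hh=262,55,132,116
m=(h[...,1]<80)&(h[...,2]>150)
c=m[y:y+hh,x:x+w].astype(np.uint8)
n,l,st,_=cv2.connectedComponentsWithStats(c); c=(l==1+np.argmax(st[1:,4])).astype(np.uint8)
cs,_=cv2.findContours(c,cv2.RETR_EXTERNAL,cv2.CHAIN_APPROX_NONE)
hull=cv2.convexHull(np.vstack(cs)); c2=np.zeros_like(c); cv2.fillConvexPoly(c2,hull,1)
p,f=fit([(c2.astype(np.float32),(x,y),v["K"],v["T"])],(.09,.08,.0645,.066),np.array([.532,.243,.366])); print(p,f)
# slot
s=((h[...,1]>90)&(h[...,2]>60))[80:150,310:346].astype(np.uint8)
n,l,st,ce=cv2.connectedComponentsWithStats(s); k=1+np.argmax(st[1:,4]); print(st[k],ce[k]+[310,80]); 
cc=ce[k]+[310,80]; print("slot on plane .066",ray(cc,v["K"],v["T"],.066),".060",ray(cc,v["K"],v["T"],.06))
im=cv2.resize(v["image"][50:215,230:430],None,fx=4,fy=4,interpolation=2)[:600,:,::-1].copy()
for q in(box(*p,.09,.08,.066,.066),box(*p,.013,.044,.066,.066)):
    q=cv2.convexHull(proj(q,v["K"],v["T"]).astype(np.float32)); cv2.polylines(im,[np.int32((q-[230,50]+.5)*4)],True,(255,0,255),1)
cv2.imwrite("pics/o6.png",im)
E
python3 p6.py
```

```text
[0.53000357 0.24257561 0.37045033] 0.01888594590127468
[ 11   9  14  52 727] [327.49105915 114.46492435]
slot on plane .066 [0.53010007 0.24204895 0.066     ] .060 [0.52994513 0.24228707 0.06      ]
```

View pics/o6.png

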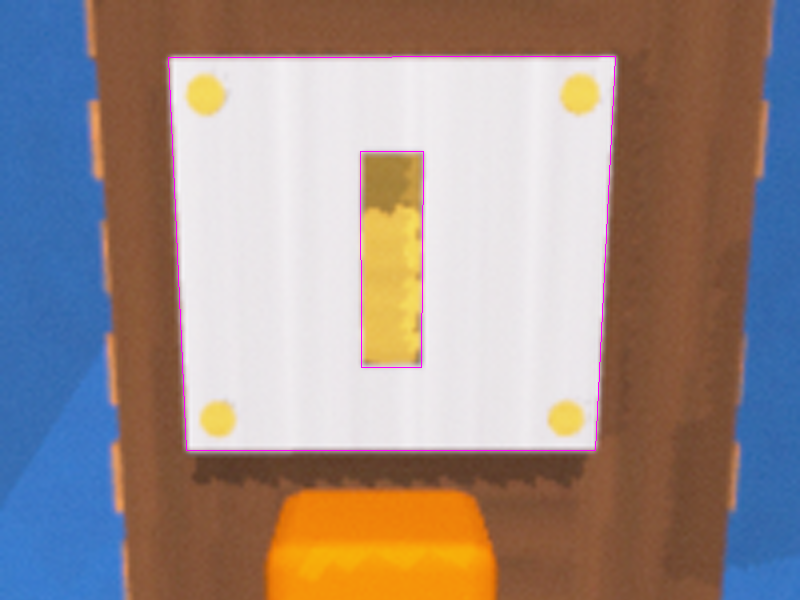

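Run:
```python
from h import *
v=np.load("f_wrist6.npz"); h=cv2.cvtColor(v["image"],cv2.COLOR_RGB2HSV)
for p in((326,215),(326,178),(303,215),(350,215),(340,240)): print(p,h[p[1],p[0]])
m=(h[...,0]<24)&(h[...,1]>215)&(h[...,2]>150)
for r in(190,200,210,220,230,240):
    c=np.where(m[r,290:360])[0]+290; print(r,c.min(),c.max(),(c.min()+c.max())/2)
from ov import model
pos=np.array([.50792,.30919,.19317]); y=-2.7729
b=model(pos,y)[0]; u=proj(b,v["K"],v["T"]); print(np.round(u,1), u[:,0].mean())
# mid line top face points
ty=np.array([np.sin(y),-np.cos(y)])
for d in(-.05,-.04,-.03,-.02): print(d,proj([[*(pos[:2]+ty*d),pos[2]+.0328]],v["K"],v["T"]))
```

```text
(326, 215) [ 18 245 246]
(326, 178) [ 16 244 238]
(303, 215) [ 17 245 246]
(350, 215) [ 16 244 242]
(340, 240) [ 18 245 246]
190 297 353 325.0
200 297 353 325.0
210 297 353 325.0
220 298 352 325.0
230 297 352 324.5
240 298 351 324.5
[[343.8 344.6]
 [301.7 344.6]
 [347.8 172.5]
 [297.5 172.5]
 [347.1 385.8]
 [298.  385.7]
 [352.7 187.9]
 [291.9 187.9]] 322.5737162541775
-0.05 [[322.31516835 187.88816102]]
-0.04 [[322.34442662 211.78243336]]
-0.03 [[322.37236538 234.59910338]]
-0.02 [[322.39907192 256.40946135]]
```

Emit:
{"op": "apply_moves", "data": {"deltas": "0.2 -2 0 0;0 -3 0 0;0 -2 0 0;0 0 1.5 0;0 0 3 0;0 0 2 0;0 0 0.8 0;0 0 0 0;0 0 0 0"}}

```text
t: 9.55
eef_pos: [0.5316, 0.2439, 0.1214]
ee_rot: [3.141, 0.001, -2.776]
force: [-0.1, -0.0, -2.1]
width: 0.0232
```

Run:
```python
from ov import *
s=readout.get_state(); print(s["t"],s["eef_pos"],s["ee_rot"],s["force"],s["moment"])
M=[(m,(255,0,255)) for m in model(s["eef_pos"],s["ee_rot"][2])]
M+=[(box(.531,.243,.3705,.09,.08,.066,.066),(0,255,0)),(box(.531,.243,.3705,.013,.044,.066,.066),(0,255,0))]
draw(viewer.grab_frame("side"),M,"pics/s7.png",(265,120,345,195),8)
draw(viewer.grab_frame("scene"),M,"pics/s8.png",(355,190,445,265),8)
```

```text
9.55 [0.53160955 0.24391332 0.1213631 ] [ 3.14129816e+00  1.28118101e-03 -2.77618267e+00] [-0.0746156  -0.04083587 -2.06287781] [ 0.04847133  0.00177242 -0.0202429 ]
```

View pics/s7.png

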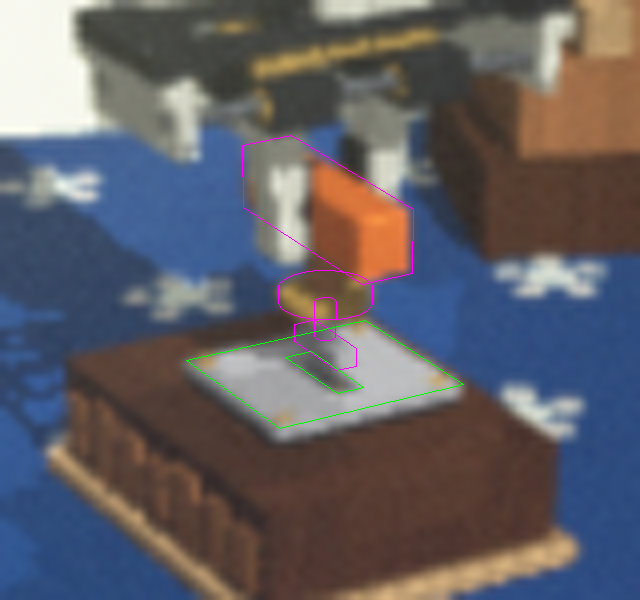

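View pics/s8.png

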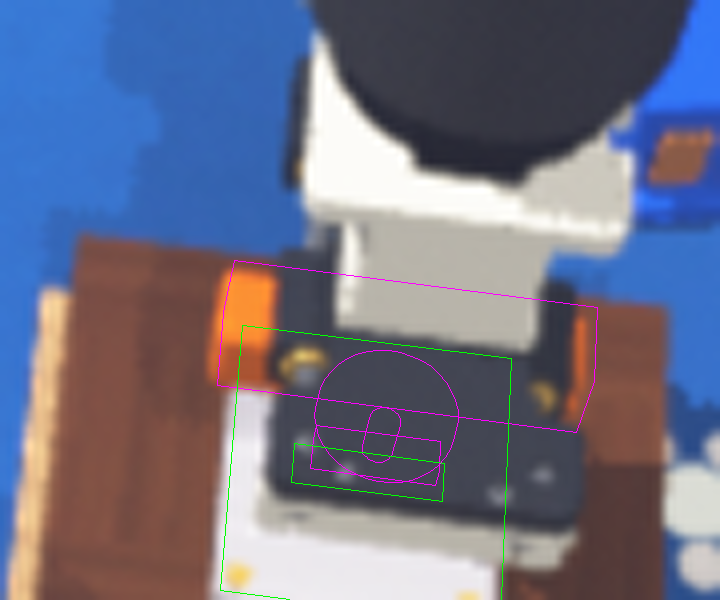

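Emit:
{"op": "apply_moves", "data": {"deltas": "0 0 0.3 0;0 0 0.15 0;0 0 0.1 0;0 0 0.1 0;0 0 0.1 0;0 0 0 0"}}

```text
t: 10.4
eef_pos: [0.5311, 0.2434, 0.1129]
ee_rot: [-3.142, -0.0, -2.777]
force: [-0.4, -0.1, -2.2]
width: 0.0237
```

Emit:
{"op": "apply_moves", "data": {"deltas": "0 0 0.1 0;0 0 0.1 0;0 0 0 0"}}

```text
t: 10.78
eef_pos: [0.5311, 0.2434, 0.1109]
ee_rot: [-3.142, -0.0, -2.777]
force: [0.3, -0.2, -3.6]
width: 0.0237
```

Emit:
{"op": "apply_moves", "data": {"deltas": "0 0 0.1 0;0 0 0.1 0;0 0 0 0"}}

```text
t: 11.15
eef_pos: [0.5311, 0.2434, 0.1089]
ee_rot: [-3.142, -0.0, -2.777]
force: [-0.0, -0.0, -2.0]
width: 0.0243
```

Emit:
{"op": "apply_moves", "data": {"deltas": "0 0 0.15 0;0 0 0.15 0;0 0 0.15 0;0 0 0.15 0;0 0 0 0"}}

```text
t: 11.78
eef_pos: [0.5311, 0.2434, 0.1029]
ee_rot: [-3.141, -0.0, -2.777]
force: [0.3, -0.6, -2.0]
width: 0.0238
```

Run:
```python
from ov import *
s=readout.get_state(); print(s["t"],s["eef_pos"],s["ee_rot"],s["force"],s["moment"])
draw(viewer.grab_frame("side"),[],"pics/s9.png",(265,120,345,195),8)
```

```text
11.775 [0.53106799 0.24338635 0.10288361] [-3.14149325e+00 -2.86694319e-04 -2.77659166e+00] [ 0.2616521  -0.56387361 -1.95862989] [ 0.05122086 -0.04187064  0.00525939]
```

View pics/s9.png

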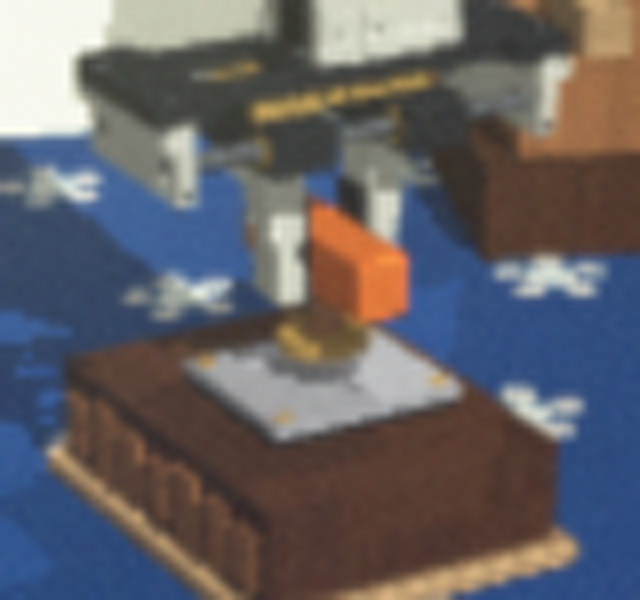

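The head is in the slot with no plate contact. Now pushing against the spring pad to about 22 mm depth.

Emit:
{"op": "apply_moves", "data": {"deltas": "0 0 0.15 0;0 0 0.15 0;0 0 0.15 0;0 0 0.15 0;0 0 0.15 0;0 0 0 0"}}

```text
t: 12.58
eef_pos: [0.5313, 0.2435, 0.0957]
ee_rot: [3.142, 0.0, -2.776]
force: [-2.1, -0.8, 4.3]
width: 0.0234
```

Emit:
{"op": "apply_moves", "data": {"deltas": "0 0 0.15 0;0 0 0.15 0;0 0 0.1 0;0 0 0 0"}}

```text
t: 13.08
eef_pos: [0.5313, 0.2435, 0.0919]
ee_rot: [-3.142, 0.0, -2.776]
force: [-2.1, -0.5, 6.4]
width: 0.0237
```

Emit:
{"op": "apply_moves", "data": {"deltas": "0.03 0 0.1 0;0 0 0.05 0;0 0 0 0"}}

```text
t: 13.45
eef_pos: [0.5313, 0.2436, 0.0906]
ee_rot: [3.142, 0.001, -2.776]
force: [-2.6, -0.7, 6.9]
width: 0.0235
```

Emit:
{"op": "apply_moves", "data": {"deltas": "0 0 0.05 0;0 0 0.05 0;0 0 0 0"}}

```text
t: 13.82
eef_pos: [0.5313, 0.2435, 0.0897]
ee_rot: [3.142, 0.001, -2.776]
force: [-1.2, -1.4, 7.7]
width: 0.0236
```

Run:
```python
from ov import *
s=readout.get_state(); print(s["t"],s["eef_pos"],s["ee_rot"],s["force"],s["moment"])
draw(viewer.grab_frame("side"),[(m,(255,0,255)) for m in model(s["eef_pos"],s["ee_rot"][2])[:1]],"pics/s10.png",(280,140,340,190),10)
```

```text
13.825 [0.53127804 0.24351991 0.08966797] [ 3.14158311e+00  9.73240808e-04 -2.77635232e+00] [-1.2452982  -1.41929995  7.68130012] [-0.17503491  0.81277309 -0.02832466]
```

View pics/s10.png

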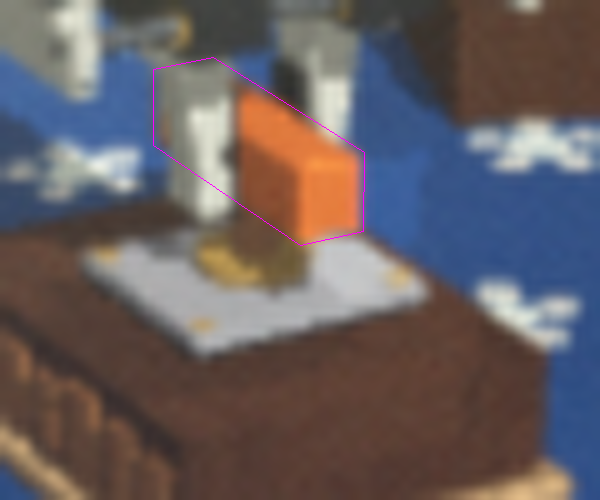

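Depth should be about 21.4–23.5 mm, inside the free-turn window. Start the turn gently.

Emit:
{"op": "apply_moves", "data": {"deltas": "0 0 0 -0.06;0 0 0 -0.1;0 0 0 -0.1;0 0 0 -0.1;0 0 0 0"}}

```text
t: 14.5
eef_pos: [0.5321, 0.2441, 0.0901]
ee_rot: [-3.141, 0.003, -2.415]
force: [-1.2, -0.1, 6.7]
width: 0.0239
```

Run:
```python
from ov import *
s=readout.get_state(); print(s["t"],s["eef_pos"],s["ee_rot"],s["force"],s["moment"])
draw(viewer.grab_frame("side"),[(m,(255,0,255)) for m in model(s["eef_pos"],s["ee_rot"][2])[:1]],"pics/s11.png",(280,140,340,190),10)
```

```text
14.5 [0.53208354 0.2441141  0.09010769] [-3.14097538e+00  2.83622869e-03 -2.41455393e+00] [-1.18990337 -0.12991014  6.66160389] [0.05568504 0.1111998  0.01764788]
```

View pics/s11.png

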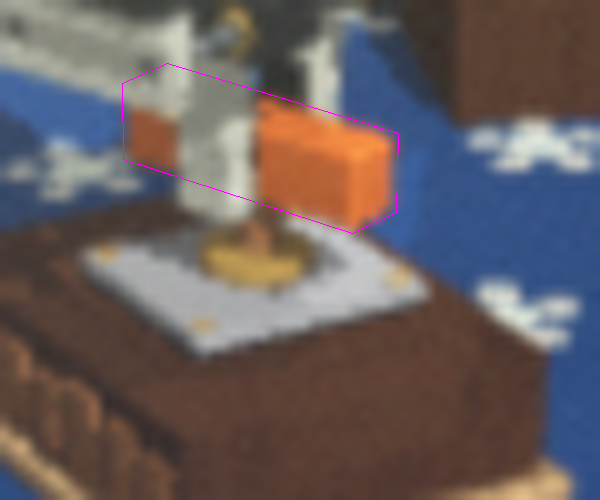

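It turns freely, with yaw moment about 0.02 N m and the bar following. Complete the quarter turn.

Emit:
{"op": "apply_moves", "data": {"deltas": "0 0 0 -0.13;0 0 0 -0.13;0 0 0 -0.13;0 0 0 -0.13;0 0 0 -0.13;0 0 0 0"}}

```text
t: 15.3
eef_pos: [0.5321, 0.2442, 0.0901]
ee_rot: [-3.139, 0.002, -1.764]
force: [-0.9, 0.2, 7.5]
width: 0.0238
```

Emit:
{"op": "apply_moves", "data": {"deltas": "0 0 0 -0.13;0 0 0 -0.13;0 0 0 -0.13;0 0 0 -0.13;0 0 0 -0.046;0 0 0 0;0 0 0 0"}}

```text
t: 16.18
eef_pos: [0.5321, 0.2442, 0.0901]
ee_rot: [-3.139, 0.0, -1.2]
force: [-1.1, 0.1, 7.5]
width: 0.0241
```

Run:
```python
from ov import *
s=readout.get_state(); print(s["t"],s["eef_pos"],s["ee_rot"],s["force"],s["moment"])
draw(viewer.grab_frame("side"),[(m,(255,0,255)) for m in model(s["eef_pos"],s["ee_rot"][2])[:1]],"pics/s12.png",(280,140,340,190),10)
draw(viewer.grab_frame("wrist"),[],"pics/w12.png",(0,0,640,400),1)
```

```text
16.175 [0.53212855 0.24419164 0.09012149] [-3.13863514e+00  4.22799515e-04 -1.19991308e+00] [-1.08209132  0.06253441  7.50796082] [ 0.06246392  0.10598516 -0.03804801]
```

View pics/s12.png

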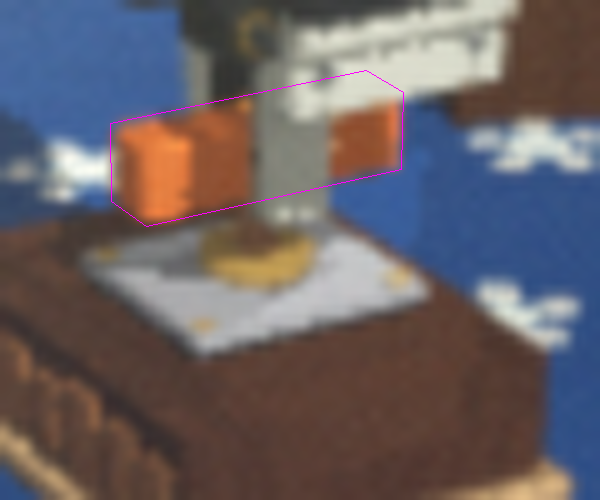

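View pics/w12.png

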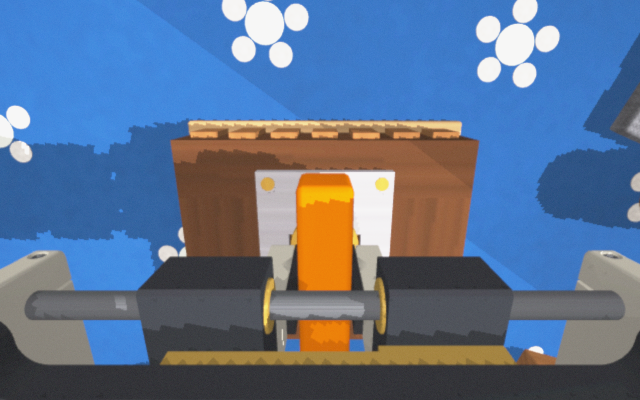

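Quarter turn done and the bar is aligned across the plate. Let the spring raise it gradually.

Emit:
{"op": "apply_moves", "data": {"deltas": "0 0 -0.15 0;0 0 -0.15 0;0 0 -0.15 0;0 0 -0.1 0;0 0 0 0"}}

```text
t: 16.9
eef_pos: [0.532, 0.2441, 0.0953]
ee_rot: [-3.139, 0.001, -1.2]
force: [0.9, 0.9, 4.4]
width: 0.024
```

Emit:
{"op": "apply_moves", "data": {"deltas": "0 0 -0.1 0;0 0 -0.05 0;0 0 0 0;0 0 0 0"}}

```text
t: 17.4
eef_pos: [0.531, 0.2436, 0.0961]
ee_rot: [-3.141, 0.0, -1.201]
force: [2.3, 1.9, 3.9]
width: 0.0243
```

Emit:
{"op": "apply_moves", "data": {"deltas": "0 0 -0.05 0;0 0 -0.05 0;0 0 0 0;0 0 0 0"}}

```text
t: 17.9
eef_pos: [0.5308, 0.2434, 0.097]
ee_rot: [3.142, 0.0, -1.201]
force: [3.0, 1.4, 3.8]
width: 0.0238
```

Run:
```python
from ov import *
s=readout.get_state(); print(s["t"],s["eef_pos"],s["ee_rot"],s["force"],s["moment"])
draw(viewer.grab_frame("side"),[(m,(255,0,255)) for m in model(s["eef_pos"],s["ee_rot"][2])[:1]],"pics/s13.png",(280,140,340,190),10)
```

```text
17.9 [0.53081653 0.24336549 0.09700581] [ 3.14150951e+00  2.19570431e-05 -1.20058719e+00] [2.99434865 1.44739029 3.81783456] [ 0.73905667 -1.00487791  0.01816447]
```

View pics/s13.png

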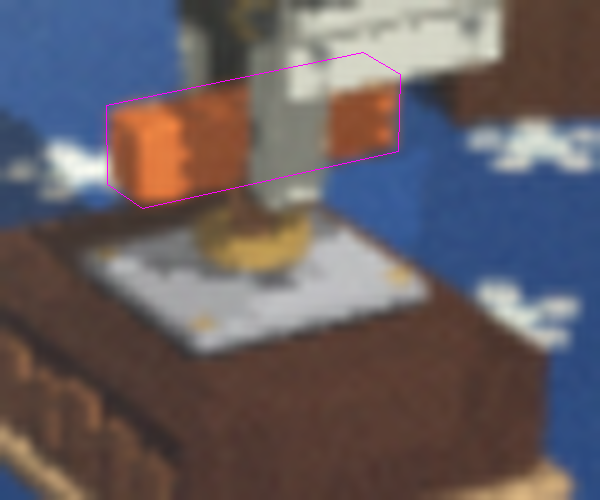

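Emit:
{"op": "apply_moves", "data": {"deltas": "0 0 -0.05 0;0 0 -0.05 0;0 0 0 0;0 0 0 0"}}

```text
t: 18.45
eef_pos: [0.5307, 0.2433, 0.098]
ee_rot: [3.141, -0.0, -1.201]
force: [2.1, 2.3, 3.5]
width: 0.0239
```

Emit:
{"op": "apply_moves", "data": {"deltas": "0 0 -0.05 0;0 0 -0.05 0;0 0 0 0;0 0 0 0"}}

```text
t: 18.95
eef_pos: [0.5308, 0.2433, 0.0989]
ee_rot: [3.141, -0.0, -1.201]
force: [1.9, 1.9, 2.8]
width: 0.0238
```

At the expected home height (0.099). Release.

Emit:
{"op": "apply_moves", "data": {"deltas": "0 0 0 0;0 0 0 0;0 0 0 0;0 0 0 0;0 0 0 0", "gripper": -0.3, "squeeze": 5}}

```text
t: 19.58
eef_pos: [0.5308, 0.2433, 0.099]
ee_rot: [3.141, -0.0, -1.201]
force: [0.1, -0.7, 0.1]
width: 0.0568
```

Run:
```python
from ov import *
s=readout.get_state(); print(s["t"],s["eef_pos"],s["width"],s["force"],s["moment"])
M=[(m,(255,0,255)) for m in model(np.array([.531,.243,.118-.0188]),-1.2)[:2]]
draw(viewer.grab_frame("side"),M,"pics/s14.png",(280,130,340,190),10)
draw(viewer.grab_frame("wrist"),[],"pics/w14.png",(0,0,640,400),1)
```

```text
19.575 [0.53079231 0.24329314 0.09901332] 0.05676391583086978 [ 0.08097027 -0.69409785  0.05909613] [-0.03767899  0.00646653  0.03119923]
```

View pics/s14.png

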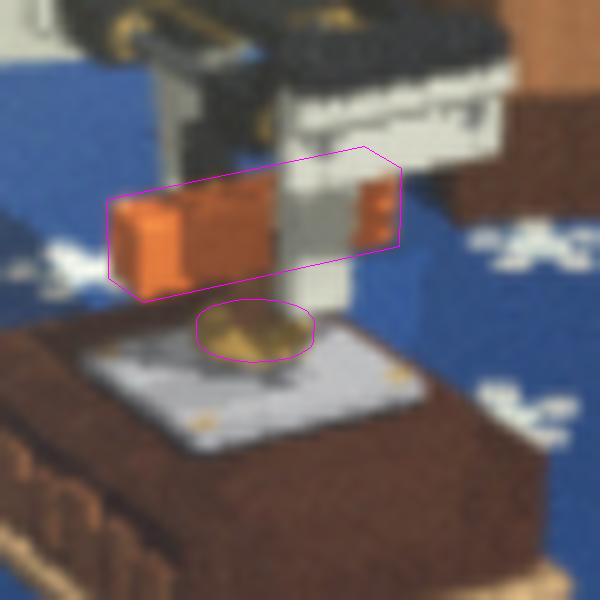

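View pics/w14.png

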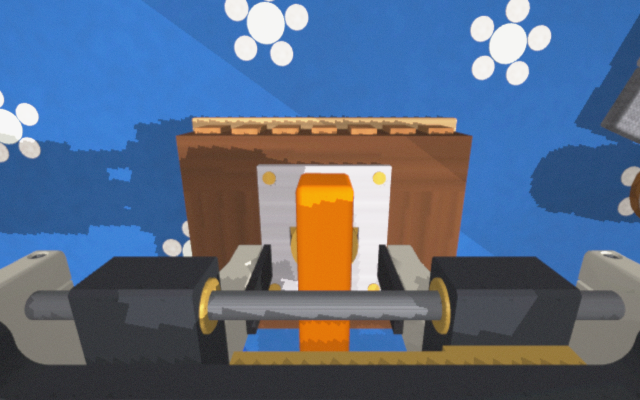

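The released handle fits the locked-pose overlay. Retract and check for tilt.

Emit:
{"op": "apply_moves", "data": {"deltas": "0 0 -0.5 0;0 0 -1.5 0;0 0 -3 0;0 0 -4 0;0 0 -3 0;0 0 0 0;0 0 0 0"}}

```text
t: 20.55
eef_pos: [0.5306, 0.2433, 0.2194]
ee_rot: [-3.141, 0.0, -1.201]
force: [-0.1, -1.2, -0.4]
width: 0.0569
```

Run:
```python
from ov import *
s=readout.get_state(); print(s["t"],s["eef_pos"],s["width"],s["force"])
M=[(m,(255,0,255)) for m in model(np.array([.531,.243,.118-.0188]),-1.2)[:2]]
f=viewer.grab_frame("side");draw(f,M,"pics/s15.png",(270,130,350,190),8)
cv2.imwrite("pics/side15.png",f["image"][:,:,::-1])
f=viewer.grab_frame("wrist");draw(f,M,"pics/w15.png",(200,80,460,260),3)
```

```text
20.55 [0.53061161 0.24327597 0.21943696] 0.0569143133143446 [-0.10258128 -1.15124722 -0.40756931]
```

View pics/s15.png

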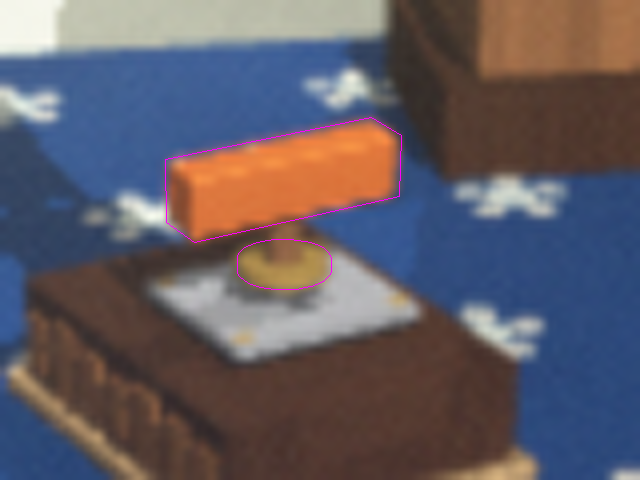

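View pics/w15.png

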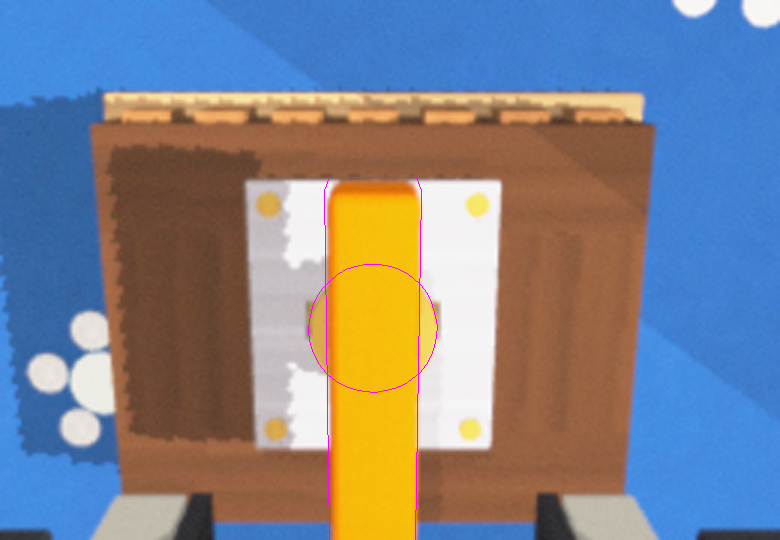

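View pics/side15.png

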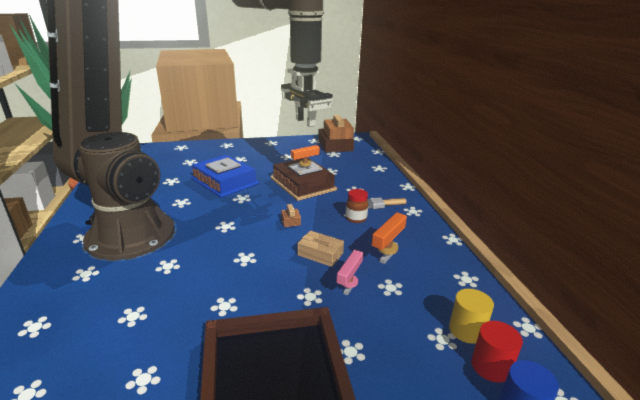

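The handle stands upright, crosswise to the slot, and at locked height, with overlays matching in both views. The jar, brush and stamp haven't moved, and the robot is clear.

```bash
python3 -c "
from station import job; print(job.job_done())"
```

```text
the job is handed in; nothing more can be done
None
```

The orange handle is fitted to the dark wooden block, turned a quarter turn, let up by the spring and released. I handed the job in at about 20.6 s, with no verdict reported.

**What I did:** I lifted the handle straight out of its rest and found the slot's position from the wrist camera. The T-head went into the slot on the first descent without touching the plate. I pushed it against the spring to about 21–23 mm depth, with at most about 10 N on the block. It turned freely, and I eased it up to home height before opening the gripper.

**Last checks:**
- **Handle pose:** the released handle matches the locked-pose model to within about a pixel in the side and wrist views. It stands upright, crosswise to the slot, with the grip about 52 mm above the plate.
- **Surroundings:** the gripper was clear with near-zero force. In the side view the jar, brush and stamp sit where they were at the start.

**Disagreements and limits:**
- **Slot position:** the wrist camera and the two fixed cameras differed by about 2 mm, so I aimed between them.
- **Push depth:** depth from the spring force was about 2 mm less than from the arm's position. Both were inside the 20–24 mm turning range.
- **Lock:** I did not tug the handle to test it. That it is locked rests on its height and direction in the pictures.

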